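# Set the tool-rest gap on the bench grinder

### The job

The tool rest of the bench grinder stands too far from its white stone. With a fingertip, push the red clamp lever anticlockwise to its stop to free the rest, roll the knurled adjuster wheel towards the stone until the brass pointer stands on the red gauge line (a 3 mm gap at the stone), then push the lever clockwise to its stop again to clamp it. Only touch and push, pinch nothing, move the rest only by its wheel, and leave the other things on the bench where they are.

Things in the scene. Friction and masses are not known exactly. Their poses are not given: they have to be found in the camera images.
- station: Small bench grinder and sliding tool rest on an L-shaped plywood board 15 mm thick, fixed to the bench. Origin on the bench top under the adjuster wheel's axle; x along the slide towards the white stone, y left along the axle, z up. White stone: 125 mm across, its front at x = 128 mm, y = 0. Guards and motor, up to 200 mm high, lie beyond x = 90 mm, from y = -30 to 235 mm.
- rest: The sliding rest: steel carriage, post and aluminium table, 66 mm wide in y, 46 mm in x, top 101 mm above the bench; between x = 50 and 140 mm of the station. Not to be touched; moved only by the adjuster. Its origin and axes equal the station's when the rest is fully back, and move with it along x.
- adjuster_top (a point): Top of the knurled adjuster wheel, a fixed point 60 mm above the bench; axes as station. The wheel is steel, 48 mm across, 16 mm wide in y, with 20 coarse ridges; axle along y. It stands in a housing whose top is 11 mm below this point, from x = -46 to 34 mm and y = -21 to 34 mm.
- adjuster_axle (a point): Centre of the adjuster wheel, 36 mm above the bench; axes as station.
- adjuster (a joint): Angle of the adjuster wheel, rad. Grows when its top is rolled towards the stone (+x of the station) and then closes the gap; it stays where it is left. 1 rad moves the rest 5 mm; turning takes 1 to 3 N along the rim. Never roll it while the clamp lever is home: that would force the clamp.
- pointer_tip (a point): Tip of the brass pointer on the left side (+y) of the rest's carriage, just above the white scale strip, 33 mm above the bench; moves along the station's x with the rest, and starts 12 to 22 mm short (-x) of the red line. 3 mm beyond the line the table would touch the stone, which is the end of the travel.
- gauge_mark (a point): Middle of the red gauge line across the white scale strip, where the pointer has to stand; 33 mm above the bench; axes as station.
- clamp_lever (a joint): Angle of the red clamp lever, rad, growing anticlockwise seen from above: 0 clamped (its stop), 1.1 fully free (its stop). It stays where it is left. Clamped, it points 135 degrees clockwise from the station's x (to the front right); free, 72 degrees clockwise from x. Takes 2 to 4 N at the grip.
- clamp_pivot (a point): Clamp lever's upright pivot, fixed on the station right of the slide, at the foot of its hub, 43 mm above the bench. The hub is 20 mm across and 16 mm high.
- clamp_grip (a point): Point on the axis of the lever's red handle, 50 mm from the pivot and 62 mm above the bench; x points outwards along the handle, z up. The handle is a round bar 14 mm thick from 26 to 70 mm from the pivot, rising gently outwards, with 40 mm of free space below its outer part, down to the plywood board.
- skew_chisel: Turning chisel with a wooden handle, 370 mm long and 29 mm high, lying right of the station; loose, to be left alone. Origin at the centre of its underside.
- live_centre: Steel lathe centre, 120 x 33 x 36 mm, lying right of the grinder; loose, to be left alone. Origin at the centre of its underside.
- offcut: Brown wooden offcut, 100 x 40 x 22 mm, lying front right of the station; loose, to be left alone. Origin at the centre of its underside.
- tape_measure: Yellow tape measure, 79 x 36 x 65 mm high, left of the adjuster; loose, to be left alone. Origin at the centre of its underside.
- wax_tin: Round tin, 63 mm across and 35 mm high, left of the adjuster; loose, to be left alone. Origin at the centre of its underside.

How it is judged (in metres and radians):
On the way, in this order (a step that is already met when the one before it is completed fails the run):
1. the clamp lever is pushed free (beyond 0.9 rad) (value of joint clamp_lever above 0.9 rad), for 0.2 s.
2. with the clamp free, the rest is set to the gauge line within 1.5 mm (x of pointer_tip in the frame of gauge_mark between -0.0015 and 0.0015 m and value of joint clamp_lever above 0.9 rad), for 0.3 s.
3. the clamp lever is pushed home (below 0.15 rad) (x of pointer_tip in the frame of gauge_mark between -0.0015 and 0.0015 m and value of joint clamp_lever below 0.15 rad), for 0.2 s.
At the end, for the whole second after the job is handed in: The rest is at rest with its pointer within 1.5 mm of the red gauge line, the clamp lever is clamped (below 0.15 rad), and every loose thing lies within 20 mm of where it was (all of step 3 and linear speed of rest below 0.002 m/s and distance of each of skew_chisel, live_centre, offcut, tape_measure, wax_tin from where it was at the start of the episode below 0.02 m); the robot touches nothing.
It fails at once if the adjuster is rolled while the rest is clamped (lever below 0.5 rad), forcing the clamp (value of joint clamp_lever below 0.5 rad and (velocity of joint adjuster above 0.5 rad/s or velocity of joint adjuster below -0.5 rad/s)).
It fails at once if the clamp lever is pinched between the fingers (x of the grasp point in the frame of clamp_grip between -0.026 and 0.02 m and y of the grasp point in the frame of clamp_grip between -0.006 and 0.006 m and z of the grasp point in the frame of clamp_grip between -0.012 and 0.01 m).
It fails at once if the adjuster wheel is straddled and pinched between the fingers (distance between the grasp point and adjuster_axle below 0.025 m).
It fails at once if the rest is pushed directly and not by its wheel (contact force between any of the fingers, the arm and rest above 3 N).
It fails at once if a loose thing is pushed away, lifted or carried (distance of any of skew_chisel, live_centre, offcut, tape_measure, wax_tin from where it was at the start of the episode above 0.03 m).
It also fails if it takes over 54 s, if anything falls off the work surface, if the arm or the gripper's body presses on something with over 40 N, if the wrist force passes 120 N, or if a joint passes its speed limit or range.

### The arm

A 7-joint arm with a two-finger parallel gripper is mounted at the origin on the work surface; the furniture and walls round the work are solid. World frame = base frame: x ahead of the robot, y to its left, z up, the work surface at z = 0. Lengths are in mm, angles in rad, forces in N, time in s.
With the tool pointing down it reaches from about 425 to 875 mm from the base axis. Payload 9.9 kg.
Tool frame: the origin (TCP) lies between the finger pads; the fingertips stand finger_overhang ahead of it and the grasp point (between the pads) lies 8 mm behind it (finger_overhang is the distance from the TCP to the fingertips, in mm); z points along the fingers, y is the line along which they close (so a half turn about z gives the same grasp; the last joint's range is limited). The gripper opens to 85 mm and grips with 20 to 120 N. Pads are 22 mm wide; open, the fingers measure 114 mm over their backs; the gripper's body (76 mm by 85 mm) begins 54 mm behind the grasp point. The pads swing forward as they close: fully open they stand 13 mm farther back than shut.
Start: joints at [-1.351, 0.576, 0.025, 1.437, -0.015, 1.129, -0.057], TCP at [201.918, 644.095, 242.289] pointing down, gripper open.
Joint ranges: [-2.76, 2.76], [-0.34, 2.15], [-1.52, 1.57], [0.19, 2.46], [-1.09, 4.23], [0.17, 1.99], [-2.82, 2.82]. Speed limits (rad/s): [2.22, 2.22, 3.01, 3.01, 3.14, 3.14, 3.14].

### API

Orientations are given as a unit quaternion [w, x, y, z].
In Python, from bench import get_state, snapshot, finish_job, finger_overhang gives the robot as it stands.
- The arm moves only by the tool step_arm, never from a script. Its argument "motion" is a list of rows, each a list of 3 entries, a list of its own where there are three numbers: the shift along the tool's x, y, z in units of 30 mm (1.0 is 30 mm), then the turn, a rotation vector about the tool's x, y, z in units of 6 degrees (1.0 is 6 degrees), then the closure in counts, from 0 (fully open) to 255 (shut). A call has 1 to 5 rows; each row shifts and turns the commanded pose from where the row before left it, along the tool's axes as they then stand; what a row does not reach is not made up. A row lasts 1/12 s, in which the tool goes at most 41.7 mm and 7.16 degrees, less where a joint would pass 70% of its speed; a pose out of reach is approached as far as the arm can. A call is refused whole if a number of a shift passes 1 or a number of a turn 1, either way. A call with a gripper value outside its range is refused whole. The fingers move at their own pace and stop on an object; "force" is the grip in N (left out, the last holds). Time passes only in rows, so rows that do not move let the fingers close. It gives the time, the measured TCP pose, the force, the opening and the grip force at its end, in the units of the state.
- get_state(): the state, without advancing time (a new reading comes with each control period).
- snapshot(name): name is "side" or "top"; returns a dict with "pixels" (480x640x3 uint8, red, green, blue), "fx", "fy", "cx", "cy" (pixels), "world_to_cam" (4x4, takes a point from world to camera coordinates). Camera axes: x right, y down, z forward; pixel columns grow to the right and rows downward; lengths in mm; the calibration is good to about 2 mm. A picture is of the moment at which its call begins. There is no depth.
- finish_job(): hands the job in; it is judged then, once.
The state is a dict: "time": time; "q": joint angles; "joint_velocities": joint speeds; "joint_efforts": joint torques, N m; "position": TCP position; "ee_rot": TCP orientation; "contact_force": force on the tool from outside, world axes, zero at the start; "torque": the same for the moment, N m; "grip_width": finger opening in mm; "gripper_force": force on a finger pad.
Only numpy, scipy, OpenCV 4.12 (cv2) and the standard library are available. Lean on these libraries where they do the work, as an engineer would, in place of code of your own. Each camera call takes 0.05 s, during which the arm holds its last target. There are 200 camera calls.

## Working session

There is one attempt and no reset: what is moved stays moved. The work goes in short steps, Python scripts to look and compute and a tool call to move; the robot and the scene stay as the last step left them, time stands still between calls to the robot, and variables do not carry over. Pictures are saved under pics/ and viewed, at most 10 in all, crops included, and the job is handed in when it is done.

Besides the shell and the picture viewer there is one more tool, called after "Request:" as name(argument=value, ...) on one line, values as JSON. step_arm: Moves the arm, as the interface text tells. Its arguments: {"type":"object","properties":{"motion":{"type":"array"},"force":{"type":"number"}},"required":["motion"]}

```bash
mkdir -p pics; ls; python3 - <<'E'
from bench import *
import cv2
s=get_state();print({k:(s[k]) for k in('time','position','ee_rot','grip_width','contact_force')})
try: print(finger_overhang)
except Exception as e: print(e)
try: print(finger_overhang())
except Exception as e: print(e)
for n in('side','top'):
    d=snapshot(n);cv2.imwrite(f'pics/{n}0.png',d['pixels'][:,:,::-1]);print(n,d['fx'],d['fy'],d['cx'],d['cy'],d['world_to_cam'])
E
```

```text
pics
{'time': 0.0, 'position': array([201.76647374, 643.70380944, 241.4603068 ]), 'ee_rot': array([-9.38135662e-05,  1.51286093e-01,  9.88489699e-01, -7.89971778e-04]), 'grip_width': 85.47203851572874, 'contact_force': array([-0.50386246,  0.04008237,  0.21358263])}
11.0
'float' object is not callable
side 548.0764935272615 548.0764935272615 319.9371469289582 235.44397206925322 [[-9.97873604e-01  6.48873781e-02 -6.15611603e-03  4.89493849e+02]
 [ 4.55884493e-02  6.27327260e-01 -7.77420222e-01 -1.06198541e+01]
 [-4.65828605e-02 -7.76047767e-01 -6.28951429e-01  1.14348703e+03]
 [ 0.00000000e+00  0.00000000e+00  0.00000000e+00  1.00000000e+00]]
top 493.38574838054853 493.38574838054853 326.0141625216724 236.15234131505161 [[ 1.39103083e-02 -9.99884066e-01  6.19336117e-03  4.80629076e+01]
 [-9.94586342e-01 -1.44739806e-02 -1.02900499e-01  4.97361593e+02]
 [ 1.02978212e-01 -4.72845477e-03 -9.94672373e-01  1.16490446e+03]
 [ 0.00000000e+00  0.00000000e+00  0.00000000e+00  1.00000000e+00]]
```

View pics/side0.png

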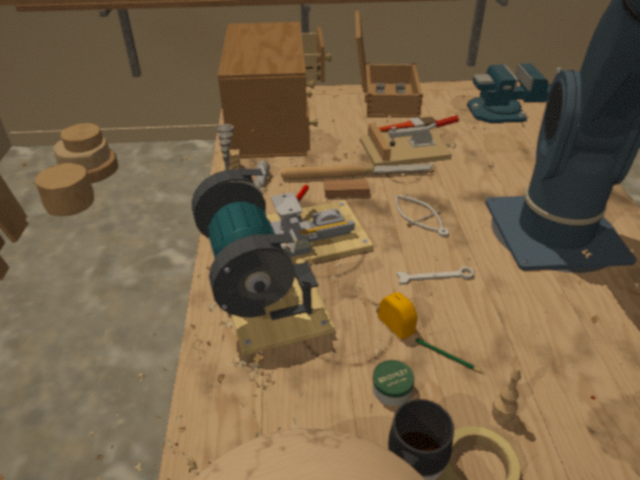

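View pics/top0.png

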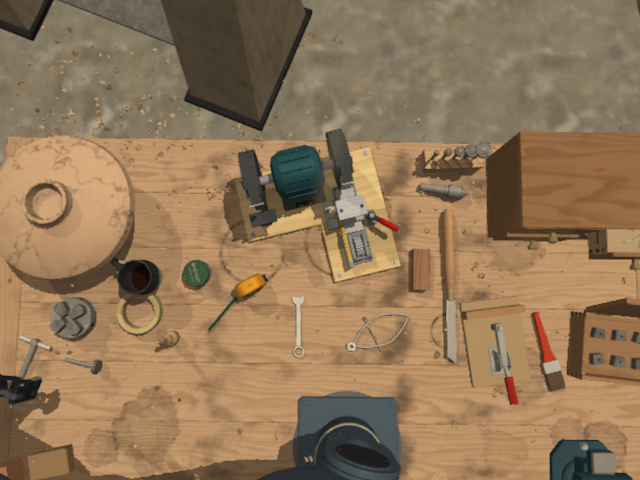

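The side view shows the grinder around (245,240), with the rest and adjuster around (320,225) and the red lever at (303,193). In the top view the lever is at (383,222), the wheel housing at (358,247) and the board corner near (335,280). I'll zoom in on both.

```bash
python3 - <<'E'
import cv2,numpy as np
t=cv2.imread('pics/top0.png')[180:285,315:415];s=cv2.imread('pics/side0.png')[175:270,260:380]
a=cv2.resize(t,None,fx=5,fy=5,interpolation=cv2.INTER_CUBIC);b=cv2.resize(s,None,fx=5,fy=5,interpolation=cv2.INTER_CUBIC)
cv2.imwrite('pics/t1.png',a);cv2.imwrite('pics/s1.png',b)
E
```

```text
(no output)
```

View pics/t1.png

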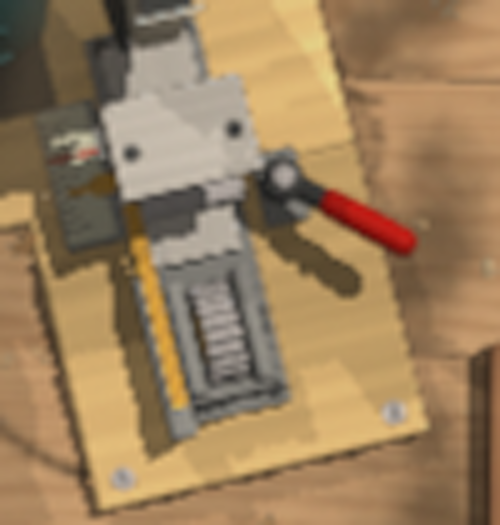

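View pics/s1.png

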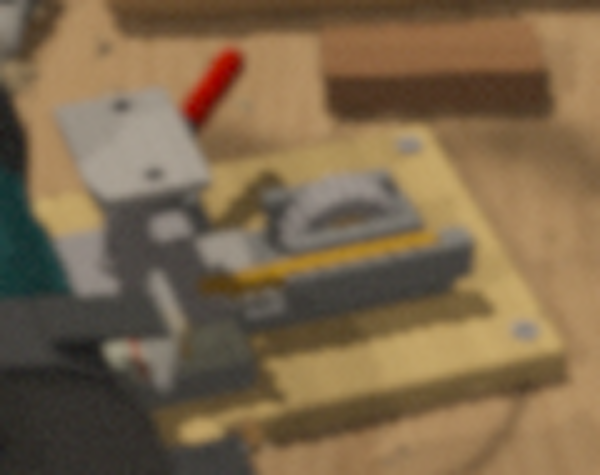

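The top crop shows, in crop pixels (÷5, plus (315,180)):
- hub at (285,175)
- red handle from (325,200) to (412,245)
- wheel ridges at (218,330)
- red gauge line at about (75,155)
- brass pointer at about (95,185)
- board screws at (122,478) and (393,412)

In the side crop the wheel is at (335,210) and the gauge red at (135,348).

```bash
cat > h.py <<'E'
from bench import *
import cv2,numpy as np
from scipy.spatial.transform import Rotation as R
def cast(d,u,v,z):
    M=d['world_to_cam'];Rm=M[:3,:3];c=-Rm.T@M[:3,3]
    r=Rm.T@np.array([(u-d['cx'])/d['fx'],(v-d['cy'])/d['fy'],1]);return c+r*(z-c[2])/r[2]
def masks(d,x0,y0,x1,y1):
    hsv=cv2.cvtColor(np.ascontiguousarray(d['pixels'][y0:y1,x0:x1]),cv2.COLOR_RGB2HSV).astype(int)
    H,S,V=hsv[...,0],hsv[...,1],hsv[...,2]
    return H,S,V
def lever(d):
    H,S,V=masks(d,365,190,425,260);m=((H<6)|(H>174))&(S>170)&(V>90)
    v,u=np.nonzero(m);return np.array([cast(d,a+365,b+190,63)[:2] for a,b in zip(u,v)])
E
python3 - <<'E'
from h import *
d=snapshot('top')
f=lambda a,b,z:cast(d,a/5+315-.4,b/5+180-.4,z)[:2]
s1=f(122,478,15);s2=f(393,412,15);e=s1-s2;print('screws',s1,s2,'yaw',np.degrees(np.arctan2(-e[0],e[1])))
l1=f(133,240,49);print('yellow dir',np.degrees(np.arctan2(*(f(137,245,49)-f(180,405,49))[::-1])))
print('hub',f(285,175,59),'wheel',f(218,330,60))
p=lever(d);c=p.mean(0);w,V=np.linalg.eigh(np.cov(p.T));print('lever',len(p),c,np.degrees(np.arctan2(*V[::-1,1])))
print(d['pixels'][204:222,323:340].tolist()) if 0 else None
H,S,Vv=masks(d,322,203,342,222)
for n,A in(('H',H),('S',S),('V',Vv)):
    print(n);print('\n'.join(' '.join('%3d'%x for x in r) for r in A))
E
```

```text
screws [403.38596168  22.41167999] [ 437.12512015 -108.57275467] yaw 14.444340708188149
yellow dir 15.56833640705245
hub [545.77736659 -51.40888092] wheel [471.94002358 -20.27852688]
lever 102 [523.18870197 -90.42522438] 62.183146356398936
H
 19  21  21  21  23  23  23  22  22  25  23  23  20  17  16  18  19  18  19  18
 20  20  22  21  23  23  23  24  24  23  24  23  15  19  18  17  16  17  18  17
 19  20  21  21  23  22  22  23  25  23  24  19  19  21  18  17  17  17  16  17
 18  21  21  21  22  22  23  24  25  25  26  23  22  21  19  18  18  18  18  17
 18  19  20  22  23  24  24  23  24  25  26  24  21  19  19  18  17  18  18  18
 18  19  22  24  25  24  24  24  24  25  25  25  25  21  17  18  17  18  17  19
 18  18  20  23  23  23  23  23  20  17  16  13  11  19  18  17  17  17  17  19
 18  18  20  23  20  18  16  18  13   8   7   6   4  21  21  17  18  18  20  23
 18  18  17  14  11   9   8  13  11   9  10  19  23  21  18  17  18  18  16  15
 19  18  14  10   9   9  15  24  25  25  24  24  23  26  20  18  18  18  17  17
 18  18  18  21  22  21  23  25  26  26  26  26  26  24  1
[... 3005 characters left out ...]
  84  90  93  93  92  92  91  86  73  62  83 157 197 195 197
111 109  99  88  90  90  90  89  88  91  91  89  89  83  70  72 156 201 197 197
109 108  98  89  87  81  86  85  84  92  90  88  88  91  90  86 147 191 193 192
109 108  97  84  85  88  88  89  90  89  88  87  89  90  92  89 126 173 189 188
109 108 101  88  85  86  82  84  88  89  89  88  92  91  92  85  89 153 192 192
108 117 117  96  80  87  92  87  87  95  98  93  91  88  87  79  75 151 198 197
110 125 126  97  90  91  85  84  81  88  93  92  90  85  75  65  68 133 172 172
111 109 108  97  87  85  86  91  90  92  92  92  92  91  84  69  70  91  98  82
110 110 109 101  85  84  87  84  88  92  93  92  93  92  86  71  63  77  89  90
```

Request:
step_arm(motion=[[[0,0,0],[0,0,-1],255],[[0,0,0],[0,0,-1],255],[[0,0,0],[0,0,-1],255],[[0,0,0],[0,0,-1],255],[[0,0,0],[0,0,-1],255]], force=60)

```text
time: 0.57
position: [201.9, 643.9, 241.9]
ee_rot: [-0.0, -0.112, 0.994, -0.0]
contact_force: [-0.6, -0.3, 0.2]
grip_width: 25.8
gripper_force: 0.0
```

Request:
step_arm(motion=[[[0,0,0],[0,0,-0.4],255],[[-0.76,0,0],[0,0,0],255],[[-0.76,0,0],[0,0,0],255],[[-0.76,0,0],[0,0,0],255],[[-0.76,0,0],[0,0,0],255]])

```text
time: 0.98
position: [291.0, 667.7, 242.0]
ee_rot: [-0.0, -0.131, 0.991, -0.0]
contact_force: [0.5, 0.7, -0.2]
grip_width: -0.0
gripper_force: 0.0
```

Request:
step_arm(motion=[[[0,-1,0],[0,0,0],255],[[0,-1,0],[0,0,0],255],[[0,-1,0],[0,0,0],255],[[0,-1,0],[0,0,0],255],[[0,-1,0],[0,0,0],255]])

```text
time: 1.4
position: [329.0, 521.2, 241.9]
ee_rot: [-0.0, -0.13, 0.991, -0.0]
contact_force: [1.2, -0.0, 0.1]
grip_width: 0.1
gripper_force: 0.0
```

```bash
cat >> h.py <<'E'
O=np.array([472,-20.]);YAW=np.radians(15);X=np.array([np.cos(YAW),np.sin(YAW)]);Y=np.array([-X[1],X[0]])
def st():
    s=get_state();p=s['position'];r=R.from_quat(np.roll(s['ee_rot'],-1)).as_matrix()
    q=p[:2]-O;f=s['contact_force']
    print('t %.2f'%s['time'],'stn',np.round([q@X,q@Y,p[2]],1),'tx',np.round(r[:,0],3),'tz',np.round(r[:,2],3),'F',np.round([f[:2]@X,f[:2]@Y,f[2]],1),'w',round(s['grip_width'],1),finger_overhang)
E
python3 -c "
from h import *
st()"
```

```text
t 1.40 stn [  1.9 559.7 241.9] tx [-0.966 -0.259  0.   ] tz [-0.    -0.001 -1.   ] F [ 1.2 -0.4  0.1] w 0.1 11.0
```

Request:
step_arm(motion=[[[0,-1,0],[0,0,0],255],[[0,-1,0],[0,0,0],255],[[0,-1,0],[0,0,0],255],[[0,-1,0],[0,0,0],255],[[0,-1,0],[0,0,0],255]])

```text
time: 1.82
position: [367.8, 376.3, 242.2]
ee_rot: [-0.0, -0.13, 0.991, -0.0]
contact_force: [0.7, -0.1, 0.4]
grip_width: 0.0
gripper_force: 0.0
```

Request:
step_arm(motion=[[[0,-1,0],[0,0,0],255],[[0,-1,0],[0,0,0],255],[[0,-1,0],[0,0,0],255],[[0,-1,0],[0,0,0],255],[[0,-1,0],[0,0,0],255]])

```text
time: 2.23
position: [406.5, 231.5, 242.3]
ee_rot: [-0.0, -0.13, 0.991, -0.0]
contact_force: [0.8, 0.6, -0.3]
grip_width: -0.1
gripper_force: 0.0
```

Request:
step_arm(motion=[[[0,-1,0],[0,0,0],255],[[0,-1,0],[0,0,0],255],[[0,-1,0],[0,0,0],255],[[0,-1,0],[0,0,0],255],[[0,-1,0],[0,0,0],255]])

```text
time: 2.65
position: [445.3, 86.6, 242.3]
ee_rot: [0.0, -0.13, 0.991, 0.0]
contact_force: [1.2, 0.2, -0.2]
grip_width: 0.2
gripper_force: 0.0
```

Request:
step_arm(motion=[[[0,-1,0],[0,0,0],255],[[0,-1,0],[0,0,0],255],[[0,-1,0],[0,0,0],255],[[0,-1,0],[0,0,0],255],[[0,-1,0],[0,0,0],255]])

```text
time: 3.07
position: [484.1, -58.3, 242.3]
ee_rot: [-0.0, -0.131, 0.991, 0.0]
contact_force: [0.3, 1.4, -0.2]
grip_width: 0.0
gripper_force: 0.0
```

Request:
step_arm(motion=[[[0,-0.6,0],[0,0,0],255],[[0,0,1],[0,0,0],255],[[0,0,1],[0,0,0],255],[[0,0,1],[0,0,0],255],[[0,0,0.5],[0,0,0],255]])

```text
time: 3.48
position: [487.2, -74.2, 134.5]
ee_rot: [-0.002, -0.13, 0.991, 0.0]
contact_force: [-0.5, 0.6, 0.6]
grip_width: -0.1
gripper_force: 0.0
```

```bash
python3 -c "
from h import *
st()
t=snapshot('top')['pixels'][160:290,300:440,::-1];s=snapshot('side')['pixels'][140:270,230:390,::-1]
cv2.imwrite('pics/c2.png',np.hstack([cv2.resize(t,(400,371)),cv2.resize(s,(400,371))]))"
```

```text
t 3.48 stn [  0.7 -56.3 134.5] tx [-0.966 -0.258  0.003] tz [-0.003  0.    -1.   ] F [-0.4  0.7  0.6] w -0.1 11.0
```

View pics/c2.png

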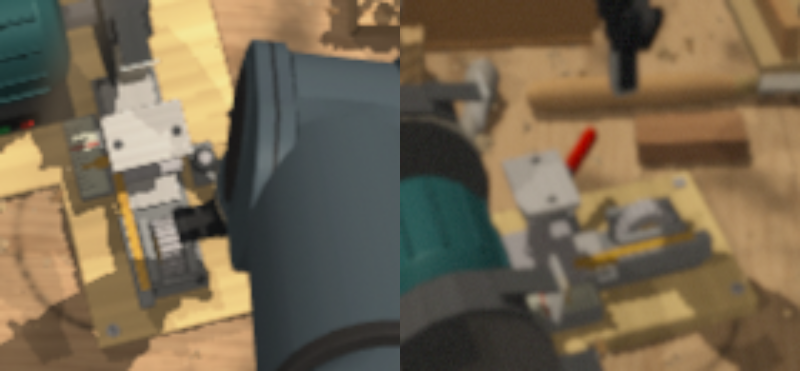

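The composite shows the closed fingertip in the side view near full-image (320,171), clear of everything. In the top view the arm hides the handle.

```bash
python3 -c "
from h import *
d=snapshot('side')
for z in (134.5,123.5,115):
  p=d['world_to_cam']@[487.2,-74.2,z,1];print(z,d['fx']*p[0]/p[2]+d['cx'],d['fy']*p[1]/p[2]+d['cy'])"
```

```text
134.5 318.7782325364375 165.53273486115398
123.5 318.81923571025686 170.23031452152358
115 318.8505686450096 173.82001120310645
```

Request:
step_arm(motion=[[[0,0,0.7],[0,0,0],255],[[0,0,0.7],[0,0,0],255],[[0,0,0.6],[0,0,0],255],[[0,0,0.6],[0,0,0],255],[[0,0,0],[0,0,0],255]])

```text
time: 4.05
position: [488.4, -74.0, 58.3]
ee_rot: [-0.001, -0.131, 0.991, 0.0]
contact_force: [-0.7, 0.1, 0.6]
grip_width: 0.2
gripper_force: 0.0
```

Request:
step_arm(motion=[[[-0.14,-0.18,0],[0,0,0],255],[[-0.14,-0.18,0],[0,0,0],255],[[-0.15,-0.25,0],[0,0,0],255],[[-0.15,-0.25,0],[0,0,0],255],[[-0.2,-0.2,0],[0,0,0],255]])

```text
time: 4.47
position: [520.0, -99.7, 60.0]
ee_rot: [0.0, -0.13, 0.991, -0.0]
contact_force: [-2.5, 2.4, -0.9]
grip_width: -0.1
gripper_force: 1.5
```

Request:
step_arm(motion=[[[-0.2,-0.18,0],[0,0,0],255],[[-0.23,-0.12,0],[0,0,0],255],[[-0.23,-0.12,0],[0,0,0],255],[[-0.22,-0.06,0],[0,0,0],255],[[-0.22,-0.05,0],[0,0,0],255]])

```text
time: 4.88
position: [556.0, -105.9, 59.2]
ee_rot: [-0.0, -0.13, 0.991, -0.0]
contact_force: [-3.5, 0.1, -0.5]
grip_width: 0.1
gripper_force: 1.5
```

```bash
python3 -c "
from h import *
st()
d=snapshot('side');p=d['pixels'];hs=cv2.cvtColor(p[165:230,270:350].copy(),cv2.COLOR_RGB2HSV).astype(int)
m=((hs[...,0]<6)|(hs[...,0]>174))&(hs[...,1]>150)&(hs[...,2]>90);v,u=np.nonzero(m);print(len(u))
q=np.array([cast(d,a+270,b+165,63)[:2] for a,b in zip(u,v)]);c=q.mean(0)-[545.8,-51.4];print('lever stn deg',np.degrees(np.arctan2(c[1],c[0]))-15,c)"
```

```text
t 4.88 stn [  58.9 -104.7   59.2] tx [-0.966 -0.259  0.001] tz [-0.001 -0.    -1.   ] F [-3.4  1.  -0.5] w 0.1 11.0
42
lever stn deg -76.02277726724991 [ 25.46941937 -45.99115777]
```

Request:
step_arm(motion=[[[-0.1,0.02,0],[0,0,0],255],[[-0.1,0.02,0],[0,0,0],255],[[0,0,0],[0,0,0],255]])

```text
time: 5.18
position: [558.0, -105.2, 58.9]
ee_rot: [-0.003, -0.129, 0.992, -0.001]
contact_force: [-11.0, -6.4, 6.4]
grip_width: 0.1
gripper_force: 6.6
```

Request:
step_arm(motion=[[[0.5,0,0],[0,0,0],255],[[0.5,0,0],[0,0,0],255],[[0,0,-0.9],[0,0,0],255],[[0,0,-0.9],[0,0,0],255],[[0.4,0.9,0],[0,0,0],255]])

```text
time: 5.6
position: [519.4, -92.1, 117.8]
ee_rot: [0.006, -0.128, 0.992, -0.003]
contact_force: [2.2, 0.1, -0.3]
grip_width: 0.0
gripper_force: 0.0
```

Request:
step_arm(motion=[[[0.4,0.9,0],[0,0,0],255],[[0.4,0.9,0],[0,0,0],255],[[0.4,0.78,0],[0,0,0],255],[[0,0,0.5],[0,0,0],255],[[0,0,0],[0,0,0],255]])

```text
time: 6.02
position: [458.3, -20.8, 97.6]
ee_rot: [0.0, -0.132, 0.991, 0.0]
contact_force: [0.3, -1.0, 0.0]
grip_width: -0.0
gripper_force: 0.0
```

```bash
cat >> h.py <<'E'
def gauge(name):
    d=snapshot('top');p=d['pixels'];cv2.imwrite(f'pics/{name}.png',cv2.resize(np.ascontiguousarray(p[195:235,312:352,::-1]),(600,600),interpolation=cv2.INTER_CUBIC))
    H,S,V=masks(d,318,200,340,226)
    g=[cast(d,u+318,v+200,33)[:2]-O for v,u in zip(*np.nonzero(((H<13)|(H>170))&(S>80)))]
    b=[cast(d,u+318,v+200,33)[:2]-O for v,u in zip(*np.nonzero((H>15)&(H<24)&(S>120)&(V<130)))]
    for n,a in(('red',g),('brass',b)):
        a=np.array(a)@np.c_[X,Y];a=a[np.argsort(-a[:,1])];print(n,np.round(a[:12],1).tolist(),'mean x',a[:,0].mean().round(2))
E
python3 -c "
from h import *
st();gauge('g1')
d=snapshot('side');p=d['pixels'];hs=cv2.cvtColor(p[165:230,270:350].copy(),cv2.COLOR_RGB2HSV).astype(int)
m=((hs[...,0]<6)|(hs[...,0]>174))&(hs[...,1]>150)&(hs[...,2]>90);v,u=np.nonzero(m);print(len(u))
q=np.array([cast(d,a+270,b+165,63)[:2] for a,b in zip(u,v)]);c=q.mean(0)-[545.8,-51.4];print('lever stn deg',np.degrees(np.arctan2(c[1],c[0]))-15,c)"
```

```text
t 6.02 stn [-13.4   2.8  97.6] tx [-0.965 -0.261 -0.   ] tz [ 0.  0. -1.] F [-0. -1.  0.] w -0.0 11.0
red [[99.8, 54.5], [99.2, 52.1], [101.6, 51.5], [98.6, 49.8], [101.0, 49.2], [100.4, 46.8], [99.2, 42.2], [98.6, 39.8], [101.0, 39.2], [98.1, 37.5], [100.4, 36.9], [99.8, 34.6]] mean x 99.77
brass [[83.3, 48.7], [82.7, 46.4], [82.1, 44.0], [84.5, 43.4], [83.9, 41.1], [83.3, 38.8], [85.7, 38.2], [80.4, 37.0], [82.7, 36.4], [85.1, 35.8], [87.4, 35.2], [79.8, 34.7]] mean x 83.42
35
lever stn deg -73.46787560014364 [ 28.34140377 -46.19081532]
```

View pics/g1.png

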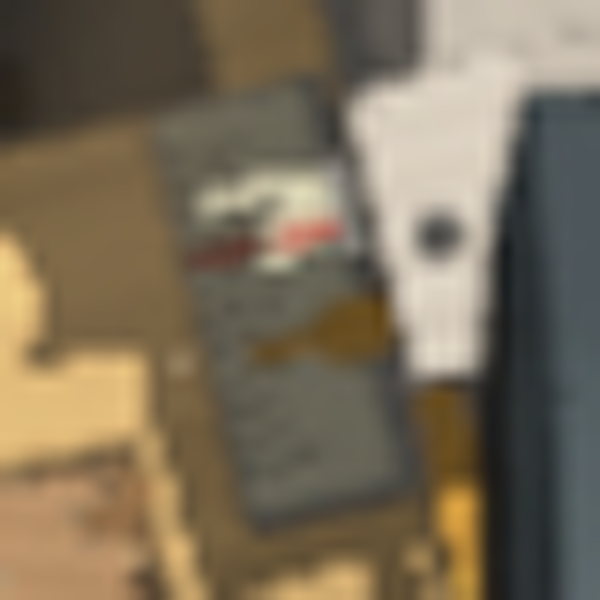

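The zoom shows the red line from (200,260) to (340,228) and the brass pointer tip at (255,352), so the gap is about 16.6 mm. The lever is free, and both marks stay visible while I roll.

Request:
step_arm(motion=[[[0,0,0.5],[0,0,0],255],[[0,0,0.35],[0,0,0],255],[[0,0,0.05],[0,0,0],255],[[0,0,0.05],[0,0,0],255],[[0,0,0],[0,0,0],255]])

```text
time: 6.53
position: [459.3, -22.9, 70.2]
ee_rot: [0.0, -0.13, 0.992, -0.0]
contact_force: [-0.4, 0.1, -0.7]
grip_width: -0.1
gripper_force: 0.3
```

Request:
step_arm(motion=[[[-0.1,0,0.05],[0,0,0],255],[[-0.15,0,0.03],[0,0,0],255],[[-0.2,0,0],[0,0,0],255],[[-0.2,0,0],[0,0,0],255],[[0,0,0],[0,0,0],255]])

```text
time: 6.95
position: [482.0, -17.0, 70.1]
ee_rot: [0.004, -0.13, 0.991, -0.0]
contact_force: [1.7, 0.3, 21.9]
grip_width: 0.2
gripper_force: 10.9
```

```bash
python3 -c "
from h import *
st();gauge('g2')"
```

```text
t 6.95 stn [10.4  0.3 70.1] tx [-0.966 -0.259 -0.008] tz [ 0.009  0.    -1.   ] F [ 1.7 -0.2 21.9] w 0.2 11.0
red [[99.8, 54.5], [99.2, 52.1], [101.6, 51.5], [98.6, 49.8], [101.0, 49.2], [100.4, 46.8], [99.8, 44.5], [99.2, 42.2], [98.6, 39.8], [101.0, 39.2], [100.4, 36.9], [99.8, 34.6]] mean x 99.97
brass [[88.0, 47.5], [87.4, 45.2], [89.8, 44.6], [86.8, 42.8], [89.2, 42.2], [88.6, 39.9], [85.7, 38.2], [88.0, 37.6], [90.4, 37.0], [92.7, 36.4], [85.1, 35.8], [87.4, 35.2]] mean x 87.66
```

Request:
step_arm(motion=[[[-0.15,0,0],[0,0,0],255],[[-0.15,0,0],[0,0,0],255],[[0,0,-0.4],[0,0,0],255],[[0.6,0,0],[0,0,0],255],[[0.6,0,0],[0,0,0],255]])

```text
time: 7.42
position: [452.6, -24.1, 80.3]
ee_rot: [0.001, -0.131, 0.991, -0.0]
contact_force: [0.0, -0.4, -0.3]
grip_width: 0.0
gripper_force: 0.0
```

```bash
python3 -c "
from h import *
st();gauge('g3')"
```

```text
t 7.42 stn [-19.8   1.1  80.3] tx [-0.966 -0.259 -0.003] tz [ 0.003  0.    -1.   ] F [-0.1 -0.4 -0.3] w 0.0 11.0
red [[99.8, 54.5], [99.2, 52.1], [101.6, 51.5], [98.6, 49.8], [101.0, 49.2], [100.4, 46.8], [99.8, 44.5], [99.2, 42.2], [101.6, 41.6], [98.6, 39.8], [101.0, 39.2], [100.4, 36.9]] mean x 100.09
brass [[88.0, 47.5], [90.4, 46.9], [89.8, 44.6], [89.2, 42.2], [88.6, 39.9], [91.0, 39.3], [88.0, 37.6], [90.4, 37.0], [92.7, 36.4], [85.1, 35.8], [87.4, 35.2], [89.8, 34.6]] mean x 88.31
```

Request:
step_arm(motion=[[[0,0,0.3],[0,0,0],255],[[-0.15,0,0.07],[0,0,0],255],[[-0.25,0,0],[0,0,0],255],[[-0.25,0,0],[0,0,0],255],[[-0.25,0,0],[0,0,0],255]])

```text
time: 7.88
position: [480.0, -17.0, 70.1]
ee_rot: [0.002, -0.13, 0.991, -0.0]
contact_force: [-1.6, -0.0, 25.6]
grip_width: 0.3
gripper_force: 12.8
```

Request:
step_arm(motion=[[[-0.15,0,0],[0,0,0],255],[[0,0,-0.4],[0,0,0],255],[[0.6,0,0],[0,0,0],255],[[0.5,0,0],[0,0,0],255],[[0,0,0],[0,0,0],255]])

```text
time: 8.3
position: [448.2, -25.1, 80.0]
ee_rot: [-0.001, -0.13, 0.991, -0.0]
contact_force: [0.1, -0.4, 0.2]
grip_width: 0.2
gripper_force: 0.0
```

```bash
python3 -c "
from h import *
st();gauge('g4')"
```

```text
t 8.30 stn [-24.3   1.3  80. ] tx [-0.966 -0.258  0.002] tz [-0.002 -0.    -1.   ] F [-0.  -0.5  0.2] w 0.2 11.0
red [[99.8, 54.5], [99.2, 52.1], [101.6, 51.5], [98.6, 49.8], [101.0, 49.2], [100.4, 46.8], [99.8, 44.5], [99.2, 42.2], [101.6, 41.6]] mean x 100.14
brass [[95.7, 48.0], [98.0, 47.4], [97.5, 45.1], [96.9, 42.8], [96.3, 40.4], [95.7, 38.1], [98.1, 37.5], [100.4, 36.9], [92.7, 36.4], [95.1, 35.8], [97.5, 35.2], [99.8, 34.6]] mean x 92.08
```

View pics/g4.png

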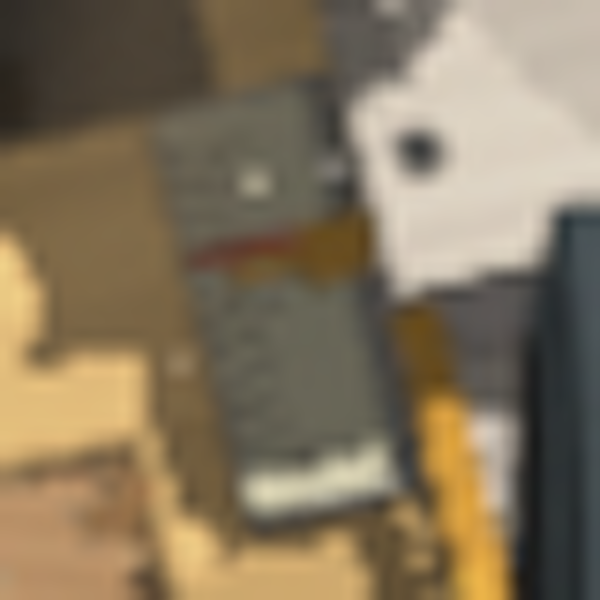

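The pointer tip is now at (240,272) and the red line above it at y≈250, so about 3.3 mm remains. I'll finish with a shorter stroke and measure while still in contact.

Request:
step_arm(motion=[[[-0.4,0,0.3],[0,0,0],255],[[0,0,0.07],[0,0,0],255],[[-0.15,0,0],[0,0,0],255],[[-0.15,0,0],[0,0,0],255],[[0,0,0],[0,0,0],255]])

```text
time: 8.77
position: [474.2, -18.4, 70.4]
ee_rot: [0.003, -0.131, 0.991, -0.0]
contact_force: [1.0, 0.8, 19.6]
grip_width: 0.3
gripper_force: 9.9
```

```bash
cat >> h.py <<'E'
def gap():
    # profile of brass-ness (saturation with yellow hue) and redness along station x, at several y left of the carriage
    d=snapshot('top');p=cv2.GaussianBlur(d['pixels'],(0,0),.5).astype(np.float32);M=d['world_to_cam']
    xs=np.arange(74,112,.25)
    for y in (52,49,46,43,40):
        w=np.array([np.r_[O+x*X+y*Y,33,1] for x in xs])@M.T
        u=(d['fx']*w[:,0]/w[:,2]+d['cx']).astype(np.float32);v=(d['fy']*w[:,1]/w[:,2]+d['cy']).astype(np.float32)
        c=cv2.remap(p,u[None],v[None],cv2.INTER_LINEAR)[0]
        red=np.clip(c[:,0]/(c[:,1]+1)-1.25,0,None);br=np.clip(c[:,1]/(c[:,2]+1)-1.35,0,None)
        f=lambda a:(round(float((a*xs).sum()/(a.sum()+1e-9)),2),round(float(a.sum()),1))
        print(y,'red',f(red),'brass',f(br))
E
python3 -c "
from h import *
st();gauge('g5');gap()"
```

```text
t 8.77 stn [ 2.6  0.9 70.4] tx [-0.966 -0.259 -0.006] tz [ 0.006  0.001 -1.   ] F [ 1.2  0.5 19.6] w 0.3 11.0
red [[99.8, 54.5], [99.2, 52.1], [101.6, 51.5]] mean x 100.21
brass [[98.6, 49.8], [98.0, 47.4], [100.4, 46.8], [99.8, 44.5], [99.2, 42.2], [98.6, 39.8], [101.0, 39.2], [95.7, 38.1], [98.1, 37.5], [100.4, 36.9], [102.8, 36.3], [95.1, 35.8]] mean x 94.12
52 red (99.9, 0.3) brass (0.0, 0.0)
49 red (0.0, 0.0) brass (99.23, 1.0)
46 red (100.03, 0.1) brass (99.32, 2.6)
43 red (99.5, 0.1) brass (99.16, 2.2)
40 red (99.4, 0.1) brass (98.95, 5.0)
```

View pics/g5.png

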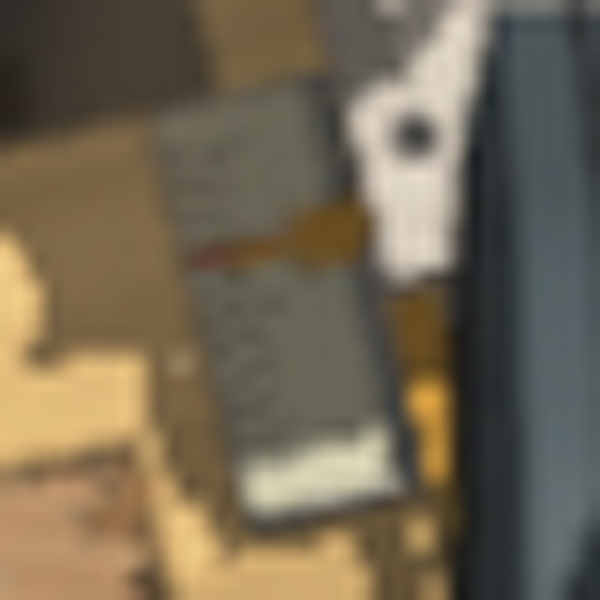

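The pointer axis now overlies the red line at about (240,253), roughly 0.7 mm short.

Request:
step_arm(motion=[[[-0.12,0,0],[0,0,0],255],[[0,0,0],[0,0,0],255],[[0,0,-0.4],[0,0,0],255],[[0,0,-0.5],[0,0,0],255],[[0,0,0],[0,0,0],255]])

```text
time: 9.28
position: [476.3, -17.8, 97.9]
ee_rot: [0.002, -0.131, 0.991, -0.0]
contact_force: [1.4, 0.3, -0.6]
grip_width: -0.2
gripper_force: 0.0
```

```bash
python3 -c "
from h import *
st();gauge('g6');gap()"
```

```text
t 9.28 stn [ 4.7  1.  97.9] tx [-0.966 -0.259 -0.004] tz [ 0.004  0.    -1.   ] F [ 1.4 -0.1 -0.6] w -0.2 11.0
red [[99.8, 54.5], [99.2, 52.1], [101.6, 51.5]] mean x 100.21
brass [[101.0, 49.2], [100.4, 46.8], [99.8, 44.5], [99.2, 42.2], [98.6, 39.8], [101.0, 39.2], [98.1, 37.5], [100.4, 36.9], [102.8, 36.3], [97.5, 35.2], [99.8, 34.6], [102.2, 34.0]] mean x 94.07
52 red (99.97, 0.4) brass (0.0, 0.0)
49 red (0.0, 0.0) brass (99.81, 0.9)
46 red (0.0, 0.0) brass (99.75, 2.1)
43 red (0.0, 0.0) brass (99.44, 2.0)
40 red (98.76, 0.0) brass (99.35, 4.5)
```

View pics/g6.png

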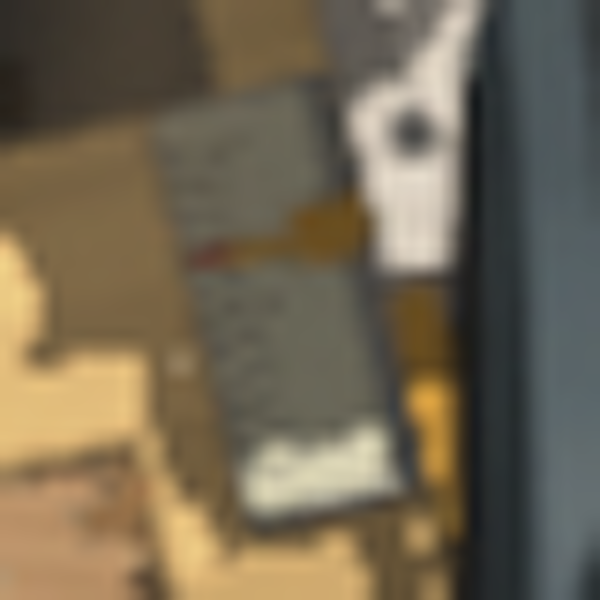

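The pointer tip lies on the red line at (235,252), and brass at 99.8 against red at 100.0 puts it within about 0.2 mm. Next I'll clamp the lever.

Request:
step_arm(motion=[[[0,-0.6,-0.5],[0,0,0],255],[[0,-0.9,0],[0,0,0],255],[[0,-0.9,0],[0,0,0],255],[[0,-0.8,0],[0,0,0],255],[[-0.9,0,0],[0,0,0],255]])

```text
time: 9.8
position: [521.5, -111.4, 110.3]
ee_rot: [-0.002, -0.126, 0.992, -0.001]
contact_force: [-1.0, -0.1, -0.2]
grip_width: -0.2
gripper_force: 0.0
```

Request:
step_arm(motion=[[[-0.9,0,0],[0,0,0],255],[[-0.9,0,0],[0,0,0],255],[[-0.9,0,0],[0,0,0],255],[[0,0,0],[0,0,0],255],[[0,0,0],[0,0,0],255]])

```text
time: 10.22
position: [603.8, -82.0, 109.6]
ee_rot: [-0.0, -0.131, 0.991, 0.0]
contact_force: [-0.4, -0.3, 0.3]
grip_width: -0.0
gripper_force: 0.0
```

```bash
python3 -c "
from h import *
st();gap()
d=snapshot('side');s=d['pixels'][140:270,230:390,::-1];cv2.imwrite('pics/c3.png',cv2.resize(s,(640,520)))"
```

```text
t 10.22 stn [111.3 -94.  109.6] tx [-0.966 -0.26   0.001] tz [-0.001  0.    -1.   ] F [-0.5 -0.1  0.3] w -0.0 11.0
52 red (100.16, 0.3) brass (0.0, 0.0)
49 red (100.79, 0.0) brass (99.8, 0.8)
46 red (0.0, 0.0) brass (99.7, 2.0)
43 red (0.0, 0.0) brass (99.44, 2.1)
40 red (0.0, 0.0) brass (99.34, 4.8)
```

View pics/c3.png

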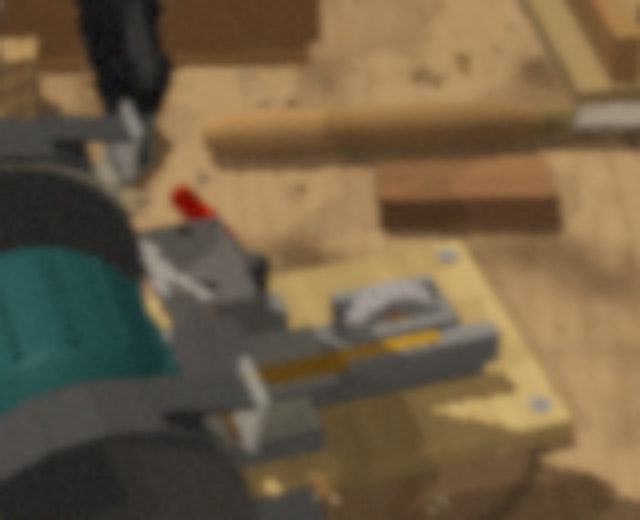

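The side crop shows the lever at (195,203), still free, and the finger coming down to its left near (140,150). I'll check the clearance to the live centre before descending.

```bash
python3 -c "
from h import *
d=snapshot('side')
p=d['world_to_cam']@[603.8,-82,98.6,1];print('tip proj',d['fx']*p[0]/p[2]+d['cx'],d['fy']*p[1]/p[2]+d['cy'])
t=snapshot('top')
for u,v in((420,188),(443,190),(468,192)):
  q=cast(t,u,v,18)[:2]-O;print('live',q@X,q@Y)
q=cast(d,262,173,18)[:2]-O;print(q@X,q@Y)"
```

```text
tip proj 261.57119552221354 180.8866379960243
live 102.73596881491267 -186.99389264710126
live 84.1204278760501 -240.5080376920383
live 64.30853428893893 -298.7785092541768
77.92523619153872 -248.00578351970628
```

Request:
step_arm(motion=[[[0,0,0.85],[0,0,0],255],[[0,0,0.85],[0,0,0],255],[[0,0,0],[0,0,0],255],[[0.34,0,0],[0,0,0],255],[[0.33,-0.15,0],[0,0,0],255]])

```text
time: 10.83
position: [584.4, -91.5, 60.6]
ee_rot: [0.0, -0.131, 0.991, 0.0]
contact_force: [2.0, 2.7, -0.6]
grip_width: -0.0
gripper_force: 1.5
```

Request:
step_arm(motion=[[[0.33,-0.15,0],[0,0,0],255],[[0.38,-0.12,0],[0,0,0],255],[[0.22,-0.02,0],[0,0,0],255],[[0.22,-0.01,0],[0,0,0],255],[[0.24,0.03,0],[0,0,0],255]])

```text
time: 11.25
position: [546.5, -111.9, 60.8]
ee_rot: [0.001, -0.13, 0.991, -0.0]
contact_force: [2.8, -0.0, 1.0]
grip_width: -0.1
gripper_force: 1.4
```

Request:
step_arm(motion=[[[0.24,0.06,0],[0,0,0],255],[[0.1,0.08,0],[0,0,0],255],[[0.1,0.08,0],[0,0,0],255],[[0,0,0],[0,0,0],255]])

```text
time: 11.58
position: [532.5, -109.1, 60.5]
ee_rot: [0.001, -0.13, 0.991, -0.001]
contact_force: [4.4, -5.1, -0.9]
grip_width: 0.1
gripper_force: 2.9
```

```bash
cat >> h.py <<'E'
def lev():
    d=snapshot('side');p=d['pixels'];hs=cv2.cvtColor(p[165:230,270:350].copy(),cv2.COLOR_RGB2HSV).astype(int)
    m=((hs[...,0]<6)|(hs[...,0]>174))&(hs[...,1]>150)&(hs[...,2]>90);v,u=np.nonzero(m)
    q=np.array([cast(d,a+270,b+165,63)[:2] for a,b in zip(u,v)]);c=q.mean(0)-[545.8,-51.4];print(len(u),'lever stn deg',np.degrees(np.arctan2(c[1],c[0]))-15,c)
E
python3 -c "
from h import *
st();gap();lev()"
```

```text
t 11.58 stn [  35.4 -101.7   60.5] tx [-0.966 -0.258 -0.002] tz [ 0.002 -0.002 -1.   ] F [ 2.9 -6.1 -0.9] w 0.1 11.0
52 red (99.92, 0.3) brass (0.0, 0.0)
49 red (0.0, 0.0) brass (99.9, 0.8)
46 red (0.0, 0.0) brass (99.73, 1.9)
43 red (0.0, 0.0) brass (99.41, 1.9)
40 red (0.0, 0.0) brass (99.34, 4.1)
54 lever stn deg -137.70864577155336 [-24.89599421 -38.76662768]
```

Request:
step_arm(motion=[[[0.07,0.07,0],[0,0,0],255],[[0.07,0.07,0],[0,0,0],255],[[0,0,0],[0,0,0],255]])

```text
time: 11.93
position: [531.5, -108.4, 61.3]
ee_rot: [0.005, -0.13, 0.992, -0.003]
contact_force: [14.6, -11.5, -5.5]
grip_width: 0.1
gripper_force: 9.3
```

At the stop: the force rose to 19 N with almost no travel. Next I'll back off and lift clear.

Request:
step_arm(motion=[[[-0.4,-0.4,0],[0,0,0],255],[[-0.3,-0.4,0],[0,0,0],255],[[0,0,-0.9],[0,0,0],255],[[0,0,-0.9],[0,0,0],255],[[0,0,-0.9],[0,0,0],255]])

```text
time: 12.35
position: [551.9, -122.7, 141.1]
ee_rot: [-0.002, -0.131, 0.991, 0.0]
contact_force: [0.5, 1.2, -0.3]
grip_width: 0.1
gripper_force: 0.0
```

Request:
step_arm(motion=[[[0,0,-0.9],[0,0,0],255],[[0,0,0],[0,0,0],255],[[0,0,0],[0,0,0],255],[[0,0,0],[0,0,0],255]])

```text
time: 12.68
position: [552.4, -122.6, 167.4]
ee_rot: [-0.001, -0.131, 0.991, 0.0]
contact_force: [-0.2, 0.3, -0.0]
grip_width: 0.1
gripper_force: 0.0
```

```bash
python3 -c "
from h import *
st();gap();lev()
a=cv2.imread('pics/side0.png').astype(int);b=snapshot('side')['pixels'][:,:,::-1].astype(int)
df=abs(a-b).max(2)>40
for n,(x0,y0,x1,y1) in dict(chisel=(315,160,435,182),offcut=(325,180,370,198),tape=(378,292,420,342),tin=(372,360,415,408)).items(): print(n,df[y0:y1,x0:x1].sum())"
```

```text
t 12.68 stn [  51.1 -119.9  167.4] tx [-0.966 -0.259  0.002] tz [-0.002  0.    -1.   ] F [-0.1  0.4 -0. ] w 0.1 11.0
52 red (99.93, 0.3) brass (0.0, 0.0)
49 red (0.0, 0.0) brass (99.78, 0.9)
46 red (0.0, 0.0) brass (99.73, 2.0)
43 red (0.0, 0.0) brass (99.41, 2.0)
40 red (0.0, 0.0) brass (99.46, 4.6)
59 lever stn deg -139.63392147446405 [-24.40316242 -35.32962971]
chisel 0
offcut 0
tape 0
tin 0
```

```bash
python3 -c "
from bench import finish_job
print(finish_job())"
```

```text
the job is handed in; nothing more can be done
None
```

The job is handed in: the lever was pushed free, the wheel rolled until the pointer measured about 0.2 mm from the red line, and the lever pushed back to its clamped stop. An image check showed the chisel, offcut, tape measure and tin unmoved; I didn't re-check the live centre, and the hand-in returned no verdict.

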